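Shut the air and reseat the filter cap

ROBOT

A 6-joint arm with a two-finger parallel gripper is mounted at the origin on the work surface. World frame = base frame: x ahead of the robot, y to its left, z up, the work surface at z = 0. Lengths are in m, angles in rad, forces in N, time in s.
With the tool pointing down it reaches from about 0.325 to 0.775 m from the base axis. Payload 5.5 kg.
Tool frame: the origin (TCP) lies between the finger pads; the fingertips stand 8 mm ahead of it and the grasp point (between the pads) lies 11 mm behind it (tcp_to_tips is the distance from the TCP to the fingertips, in m); z points along the fingers, y is the line along which they close (so a half turn about z gives the same grasp; the last joint's range is limited). The gripper opens to 88 mm and grips with 3 to 60 N. Pads are 20 mm wide; open, the fingers measure 115 mm over their backs; the gripper's body (75 mm by 178 mm) begins 61 mm behind the grasp point.
Start: joints at [-1.356, 0.091, 1.231, -0, 1.82, -0.057], TCP at [0.161, -0.578, 0.231] pointing down, gripper open.
Joint ranges: [-2.87, 2.87], [-0.86, 2.18], [0.17, 2.46], [-1.51, 4.65], [0.06, 2.69], [-2.65, 2.65]. Speed limits (rad/s): [2.57, 2.57, 3.01, 3.14, 3.14, 3.14].

INTERFACE

Orientations are given as a unit quaternion [w, x, y, z].
In Python, from bench import * gives the robot as it stands. Calls block until the motion is done:
- move_to(position, orientation): joint-space move of the TCP to a pose.
- move_l(position, speed=0.15, orientation=None): straight line of the TCP; orientation=None keeps the orientation; speed is the mean speed in m/s.
- movej(angles): joint-space move.
- gripper_open() and close(): open the fingers fully, or close them until they stop; the grip force is fixed at half the most.
- hold(seconds).
- inverse_kinematics(position, orientation): joint angles nearest the present ones, or None.
- state(): the state.
- get_image(name): name is "scene" or "top" or "wrist"; returns a dict with "frame" (400x640x3 uint8, blue, green, red), "depth" (400x640 float32, m along the optical axis (not along the pixel's ray), 0 where there is no reading), "camera_matrix" (3x3 intrinsics, pixels), "view" (4x4, takes a point from world to camera coordinates). Camera axes: x right, y up, looking along -z (the intrinsics and any distortion apply to the point x, -y, -z); pixel columns grow to the right and rows downward; lengths in m; the calibration is good to about 2 mm. A picture is of the moment at which its call begins.
A pose or a line that the arm cannot do raises IKError and nothing moves.
- job_done(): hands the job in; it is judged then, once.
The state is a dict: "time": time; "joint_pos": joint angles; "dq": joint speeds; "joint_torque": joint torques, N m; "ee_pos": TCP position; "ee_rot": TCP orientation; "ft_force": force on the tool from outside, world axes, zero at the start; "moment": the same for the moment, N m; "finger_gap": finger opening in m; "finger_force": force on a finger pad.
Only numpy, scipy, OpenCV 4.12 (cv2) and the standard library are available. Lean on these libraries where they do the work, as an engineer would, in place of code of your own. Each camera call takes 0.05 s, during which the arm holds its last target. There are 200 camera calls.

TASK

Shut the air off at the lever valve by swinging its handle right round to the closed stop. Then turn the knurled cap on the air filter clockwise, feeling for the place where its hidden keyway drops over the pin, push it down fully home and finish while still holding it pushed home against its spring. Leave the valve shut and the other things on the bench where they are.

Things in the scene. Friction and masses are not known exactly. Their poses are not given: they have to be found in the camera images.
- valve_handle (a joint): Quarter-turn handle of the ball valve, swinging level about an upright stem: 0 = fully open (along the pipe), 1.571 rad = closed stop (square across the pipe, end towards the robot). Shutting turns it anticlockwise seen from above. Friction 0.15 N m: it stays where it is left. Starts at 0 to 0.3 rad.
- valve_grip (a point): Middle of the black sleeve on the valve handle (62 mm long, 16 wide, 12 tall), 70 mm out from the stem axis, 92 mm above the bench. y axis points outwards along the handle, z up. Pipe and valve body below reach 67 mm above the bench.
- valve_axis (a point): Point on the valve's upright stem axis at handle height (92 mm above the bench), fixed. Handle hub 22 mm wide, top at 96 mm (its nut 102 mm). The copper pipe runs 75 mm to either side of it along y and bends down into the bench.
- filter: Fixed air-filter housing; origin on its axis at bench level. Foot 90 mm wide, 8 high; column 42 mm wide up to a shoulder at 62 mm; above it, inside the cap, a spigot with one sideways pin, whose bearing cannot be seen and is unrelated to this frame. A brass pipe up to 37 mm high leaves along +x.
- cap: Loose knurled aluminium cap (collar) on the filter, 56 mm wide (58 over the knurl), 55 tall, 0.14 to 0.28 kg; origin at the centre of its open underside, z up. Starts level on an inner spring, origin 62 mm above the bench, 1 mm play on the spigot. Off the keyway it goes down 1.5 mm and stops hard on the pin; on it, 13 mm to the shoulder: fully home, origin at 49 mm.
- cap_top (a point): Centre of the cap's flat top: 117 mm above the bench at the start, 104 mm fully home. Turn clockwise seen from above by 0.4 to 1.1 rad (23 to 63 degrees) from the start to bring the keyway over the pin, good within 0.14 rad; the angle must be felt for, yaw readings do not tell it. The spring pushes up with 5 N at the start, 11 N at home (450 N/m), and lifts the cap if let go.
- spool: Bystander, to be left alone: wooden thread spool, 44 wide, 45 tall; origin at the centre of its underside.
- tin: Bystander, to be left alone: low round steel wax tin, 64 wide, 35 tall; origin at the centre of its underside.
- burnisher: Bystander, to be left alone: dark wooden block 100 x 26 x 22 mm lying on the cutting mat; origin at the centre of its underside.
- slicker: Bystander, to be left alone: flat white smoothing blade 140 x 24 x 5 mm lying on the cutting mat; origin at the centre of its underside.
- dye: Bystander, to be left alone: amber bottle, 54 mm wide, 110 tall; origin at the centre of its underside.
- glue: Bystander, to be left alone: glass jar, 70 mm wide, 50 tall; origin at the centre of its underside.
- mallet: Bystander, to be left alone: wood-handled hammer lying on the bench at the right; origin under the tool's middle.

How it is judged:
On the way, in this order (a step that is already met when the one before it is completed fails the run):
1. the valve handle is at its closed stop (value of joint valve_handle above 1.47 rad), for 0.2 s.
2. the cap has dropped over the pin (z of cap in the frame of filter below 0.057 m), for 0.2 s.
At the end, for the whole second after the job is handed in: The valve handle is within 0.1 rad (6 degrees) of its closed stop; the cap is on the housing, upright within 0.08 rad, centred within 4 mm and within 2.5 mm of fully home, still, and held there by the robot's fingers (contact over 2 N) (value of joint valve_handle above 1.47 rad and z of cap in the frame of filter between 0.046 and 0.0515 m and horizontal distance between cap and filter below 0.004 m and angle between cap's own z axis and vertical below 0.08 rad and contact force between cap and the fingers above 2 N and linear speed of cap below 0.02 m/s); the arm keeps its last pose, push and grip.
It fails at once if the cap is pushed over the pin while the air is still on (valve not shut) (value of joint valve_handle below 1.4 rad and z of cap in the frame of filter below 0.057 m).
It fails at once if a bystander is knocked more than 4 cm out of its place (distance of any of spool, tin, burnisher, slicker, dye, glue, mallet from where it was at the start of the episode above 0.04 m).
It also fails if it takes over 45 s, if anything falls off the work surface, if the arm or the gripper's body presses on something with over 40 N, if the wrist force passes 120 N, or if a joint passes its speed limit or range.

## Working session

There is one attempt and no reset: what is moved stays moved. The work goes in short steps, each a Python script; the robot and the scene stay as the last script left them, time stands still between calls to the robot, and variables do not carry over. Pictures are saved under pics/ and viewed, at most 10 in all, crops included, and the job is handed in when it is done.

```bash
mkdir -p pics; ls
python3 - <<'E'
from bench import *
import cv2,numpy as np,pickle
for n in("scene","top"):
    d=get_image(n);cv2.imwrite(f"pics/{n}0.png",d["frame"]);pickle.dump(d,open(n+".pkl","wb"))
s=state();print(s)
E
```

```text
pics
{'time': 0.1, 'joint_pos': array([-1.35568612e+00,  9.17926021e-02,  1.23176020e+00, -7.34684820e-06,
        1.81981525e+00, -5.67096483e-02]), 'dq': array([ 0.00285569,  0.00068773, -0.00043501, -0.00025987, -0.00020337,
        0.00258632]), 'joint_torque': array([ 2.96447812e-03, -4.47856736e+01, -4.07570779e+01,  7.01098843e-02,
        2.84062140e-02, -1.18375638e-04]), 'ee_pos': array([ 0.16102642, -0.57772177,  0.22961752]), 'ee_rot': array([-8.84631685e-04,  9.90778186e-01,  1.35490954e-01, -7.37820534e-05]), 'ft_force': array([0.62287323, 0.32486847, 0.62675602]), 'moment': array([-0.04810144,  0.010818  , -0.00544236]), 'finger_force': 0.0, 'finger_gap': 0.08803398064863795}
```

View pics/top0.png

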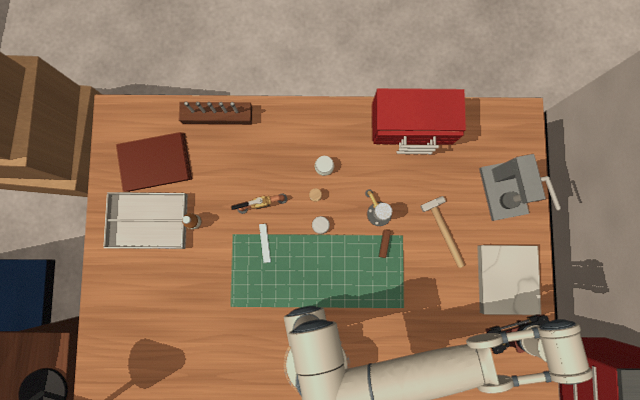

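View pics/scene0.png

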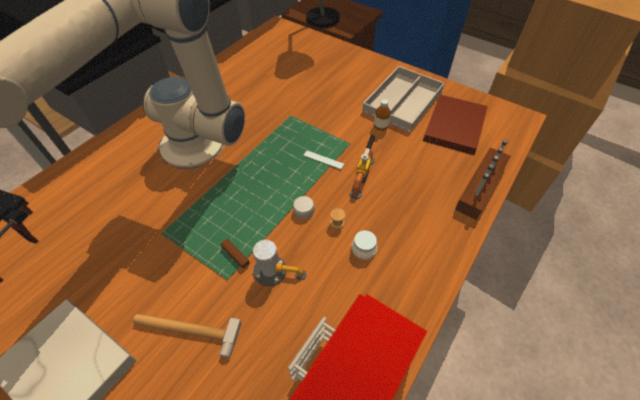

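The top view shows the cap at about (383,211) and the valve and pipe around (260,202). Next I'll enlarge both and read off 3D points.

```bash
cat > h.py <<'E'
import numpy as np,cv2
def deproj(d,u,v,z=None):
    K=d["camera_matrix"];R=np.linalg.inv(d["view"])
    r=np.array([(u-K[0,2])/K[0,0],-(v-K[1,2])/K[1,1],-1.])
    c=R[:3,3];w=R[:3,:3]@r
    t=d["depth"][int(round(v)),int(round(u))] if z is None else (z-c[2])/w[2]
    return c+t*w
E
python3 - <<'E'
import pickle,cv2,numpy as np
from h import *
d=pickle.load(open("top.pkl","rb"))
f=d["frame"]
a=cv2.resize(f[180:230,225:295],None,fx=8,fy=8,interpolation=2);b=cv2.resize(f[180:250,355:405],None,fx=8,fy=8,interpolation=2)
o=np.zeros((560,560+400,3),np.uint8);o[:400,:560]=a;o[:560,560:]=b
cv2.imwrite("pics/c0.png",cv2.resize(o,(800,467)))
print(d["camera_matrix"],np.linalg.inv(d["view"])[:3,3])
# points by height
for (n,u0,u1,v0,v1,lo,hi) in(("cap",350,410,190,235,.105,.13),("valvehi",225,295,180,225,.08,.11)):
    P=[]
    for v in range(v0,v1):
        for u in range(u0,u1):
            p=deproj(d,u,v)
            if lo<p[2]<hi:P.append([u,v,*p])
    P=np.array(P);print(n,len(P),P.mean(0).round(4),((P.min(0)+P.max(0))/2).round(4))
    if n!="cap":print(P.round(3))
E
```

```text
[[458.92341617   0.         318.80996687]
 [  0.         458.92341617 199.6961265 ]
 [  0.           0.           1.        ]] [ 0.37582668 -0.00408378  1.67569838]
cap 228 [ 3.825000e+02  2.106667e+02  5.300000e-01 -2.226000e-01  1.164000e-01] [ 3.825e+02  2.110e+02  5.295e-01 -2.232e-01  1.158e-01]
valvehi 145 [2.461724e+02 2.033103e+02 5.536000e-01 2.466000e-01 9.580000e-02] [2.460e+02 2.030e+02 5.548e-01 2.472e-01 9.740e-02]
[[2.58e+02 1.97e+02 5.76e-01 2.07e-01 9.30e-02]
 [2.59e+02 1.97e+02 5.76e-01 2.03e-01 9.40e-02]
 [2.56e+02 1.98e+02 5.72e-01 2.13e-01 9.80e-02]
 [2.57e+02 1.98e+02 5.72e-01 2.09e-01 1.02e-01]
 [2.58e+02 1.98e+02 5.72e-01 2.06e-01 9.90e-02]
 [2.59e+02 1.98e+02 5.73e-01 2.03e-01 9.10e-02]
 [2.60e+02 1.98e+02 5.72e-01 1.99e-01 9.90e-02]
 [2.56e+02 1.99e+02 5.69e-01 2.13e-01 9.90e-02]
 [2.57e+02 1.99e+02 5.68e-01 2.09e-01 1.01e-01]
 [2.58e+02 1.99e+02 5.68e-01 2.05e-01 1.02e-01]
 [2.59e+02 1.99e+02 5.68e-01 2.01e-01 1.05e-01]
 [2.60e+02 1.99e+02 5.69e-01 1.99e-01 9.70e-02]
 [2.61e+02 1.99e+02 5.69e-01 1.96e-01 9.50e-02]
 [2.52e+02 2.00e+02 5.66e-01 2.27e-01 9.20e
[... 5593 characters left out ...]
5.40e-01 2.80e-01 1.03e-01]
 [2.37e+02 2.07e+02 5.40e-01 2.78e-01 9.70e-02]
 [2.38e+02 2.07e+02 5.40e-01 2.74e-01 1.00e-01]
 [2.39e+02 2.07e+02 5.40e-01 2.70e-01 1.02e-01]
 [2.40e+02 2.07e+02 5.41e-01 2.69e-01 9.00e-02]
 [2.41e+02 2.07e+02 5.41e-01 2.65e-01 9.00e-02]
 [2.31e+02 2.08e+02 5.37e-01 2.99e-01 9.30e-02]
 [2.32e+02 2.08e+02 5.37e-01 2.95e-01 9.50e-02]
 [2.33e+02 2.08e+02 5.37e-01 2.92e-01 9.40e-02]
 [2.34e+02 2.08e+02 5.37e-01 2.88e-01 9.50e-02]
 [2.35e+02 2.08e+02 5.37e-01 2.85e-01 9.40e-02]
 [2.36e+02 2.08e+02 5.37e-01 2.81e-01 1.00e-01]
 [2.37e+02 2.08e+02 5.38e-01 2.79e-01 9.00e-02]
 [2.32e+02 2.09e+02 5.33e-01 2.95e-01 9.70e-02]
 [2.33e+02 2.09e+02 5.34e-01 2.92e-01 9.20e-02]]
```

View pics/c0.png

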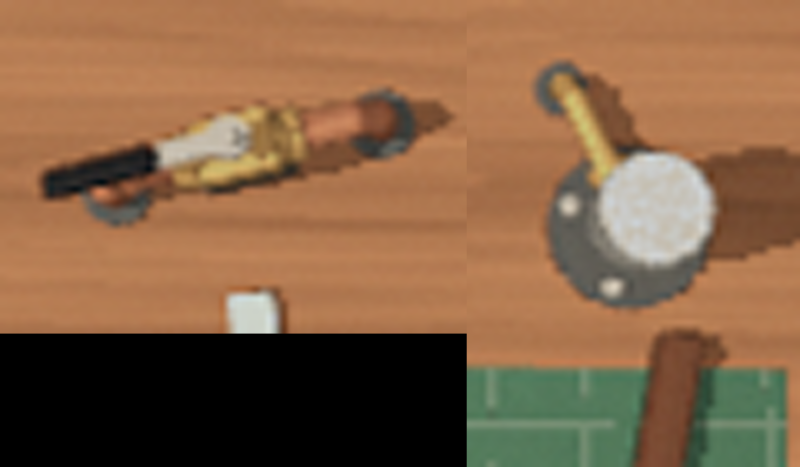

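The nut is at crop (238,135), so the stem is near (0.566, 0.204). The sleeve is centred at crop (100,172) and lies almost along the pipe, which is yawed about 0.26 rad. The cap is near (0.530, -0.223). I'll use the wrist camera on the way over to refine these.

```bash
cat >> h.py <<'E'
def down(yaw): # tool z down, tool x at heading yaw
    return np.array([0,np.cos(yaw/2),np.sin(yaw/2),0])
E
python3 - <<'E'
from bench import *
from h import *
import pickle
q0=state()["ee_rot"]
yaw=lambda q:2*np.arctan2(q[2],q[1]); print("yaw0",yaw(q0))
for n,p in(("wc",(.47,-.2,.34)),("wv",(.48,.19,.34))):
    # keep j6 near 0: yaw tracks j1
    b=yaw(q0)+ (np.arctan2(p[1],p[0])-(-1.356))
    move_to(np.array(p),down(b)); s=state();print(s["time"],s["ee_pos"],s["joint_pos"],yaw(s["ee_rot"]))
    d=get_image("wrist");cv2.imwrite(f"pics/{n}.png",d["frame"]);pickle.dump(d,open(n+".pkl","wb"))
a=[cv2.resize(cv2.imread(f"pics/{n}.png"),(800//2*1,250)) for n in("wc","wv")]
cv2.imwrite("pics/both.png",cv2.resize(np.vstack([cv2.imread("pics/wc.png"),cv2.imread("pics/wv.png")]),(480,600)))
E
```

```text
yaw0 0.27181804612735866
1.9167 [ 0.46976614 -0.20078576  0.33953176] [-4.70325588e-01 -9.64147381e-02  1.22247052e+00 -3.16864787e-04
  2.01623963e+00 -1.23621631e-01] 1.2239559467263157
3.4167 [0.48034213 0.18911258 0.3399678 ] [ 3.09398754e-01 -8.25779788e-02  1.20867896e+00 -4.04179711e-04
  2.01553943e+00 -1.22910276e-01] 2.002931477341666
```

View pics/both.png

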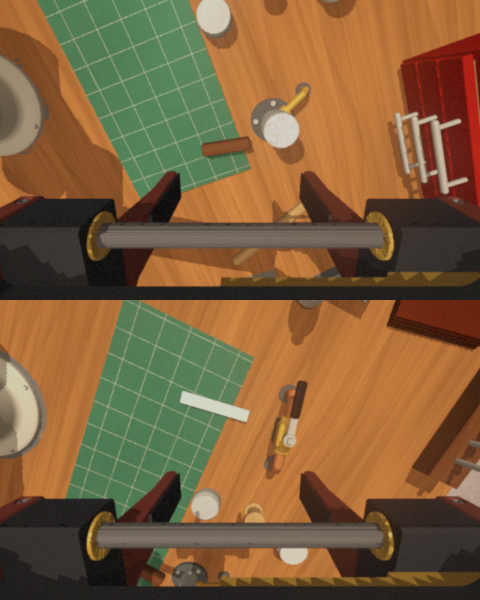

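Run:
```python
import pickle
from h import *
c=pickle.load(open("wc.pkl","rb"));v=pickle.load(open("wv.pkl","rb"))
print("cap",deproj(c,376,173,.117),"nut",deproj(v,385,187,.10),"slv",deproj(v,397,133,.098))
def cl(d,u0,u1,v0,v1,lo,hi):
    U,V=np.meshgrid(np.arange(u0,u1),np.arange(v0,v1));P=np.array([[a,b,*deproj(d,a,b)] for a,b in zip(U.ravel(),V.ravel())])
    return P[(P[:,4]>lo)&(P[:,4]<hi)]
P=cl(c,330,430,130,215,.110,.124);print("cap",len(P),np.median(P,0),(P.min(0)+P.max(0))/2,np.ptp(P,0))
x,y=P[:,2],P[:,3];print("circ",cv2.minEnclosingCircle(P[:,2:4].astype(np.float32)))
P=cl(v,350,430,90,220,.084,.108);print("hub+handle",len(P))
print(cv2.minAreaRect(P[:,2:4].astype(np.float32)))
g=v["frame"];Q=np.array([p for p in P if g[int(p[1]),int(p[0])].max()<60]);print("sleeve",len(Q),cv2.minAreaRect(Q[:,2:4].astype(np.float32)))
cv2.imwrite("pics/vz.png",cv2.resize(g[90:240,330:430],None,fx=4,fy=4,interpolation=2))
```

```text
cap [ 0.53278538 -0.22306435  0.117     ] nut [0.56417499 0.20464641 0.1       ] slv [0.54637671 0.27040907 0.098     ]
cap 1736 [ 3.74000000e+02  1.74000000e+02  5.30703928e-01 -2.23472437e-01
  1.15998127e-01] [ 3.74500000e+02  1.74000000e+02  5.30802967e-01 -2.24330066e-01
  1.14715406e-01] [4.70000000e+01 4.60000000e+01 5.67162313e-02 5.77889964e-02
 8.80092316e-03]
circ ((0.5307857394218445, -0.22433006763458252), 0.028998322784900665)
hub+handle 1146
((0.5561020970344543, 0.2471228390932083), (0.021773558109998703, 0.11037585139274597), 13.535482406616211)Traceback (most recent call last):
  File "<stdin>", line 12, in <module>
IndexError: too many indices for array: array is 1-dimensional, but 2 were indexed
```

```bash
cat > push.py <<'E'
from bench import *
from h import *
ax=np.array([.566,.204]);close()
def pose(th,off,z):
    d=np.array([-np.sin(th),np.cos(th)]);b=np.array([np.cos(th),np.sin(th)])
    return np.r_[ax+.072*d+off*b,z],down(th)
p,q=pose(.24,.042,.15);move_to(p,q)
f0=state()["ft_force"];print(state()["time"],f0)
p,q=pose(.24,.042,.086);move_l(p,.15,q)
p,q=pose(.24,.021,.086);move_l(p,.1,q)
for th in np.r_[np.arange(.35,1.7,.12),np.arange(1.7,2.05,.03)]:
    p,q=pose(th,.019,.086);move_l(p,.12,q);s=state();f=s["ft_force"]-f0
    ft=-(f[0]*np.cos(th)+f[1]*np.sin(th))
    print(round(th,2),round(s["time"],2),f.round(1),round(ft,1),(s["ee_pos"]-p).round(4))
    if abs(ft)>18 or np.abs(f).max()>35:break
E
python3 push.py
```

```text
6.4333 [-0.03972092  0.00256551  0.78368923]
0.35 7.62 [ 0.9 -0.4 -0.8] -0.7 [0.0006 0.0002 0.0007]
0.47 7.89 [ 0.1 -0.1 -0.7] -0.0 [0.0004 0.0001 0.0002]
0.59 8.16 [ 0.7  0.6 -0.9] -0.9 [ 0.0002 -0.     -0.    ]
0.71 8.43 [-0.2 -0.  -0.6] 0.2 [ 0.0001 -0.0001 -0.0001]
0.83 8.69 [-0.3 -0.6 -1. ] 0.6 [ 0.0001 -0.0001 -0.0001]
0.95 8.96 [1.  0.1 0.1] -0.7 [ 0.0001 -0.0001 -0.    ]
1.07 9.22 [ 0.  -0.2 -1. ] 0.2 [ 0.0001 -0.     -0.    ]
1.19 9.49 [-0.1  0.7 -0.3] -0.6 [0.0001 0.     0.    ]
1.31 9.76 [ 0.6  0.3 -1.5] -0.4 [0.0001 0.0001 0.    ]
1.43 10.03 [-0.  -1.2 -0.3] 1.2 [0.0001 0.0001 0.    ]
1.55 10.29 [-0.4 -0.3  0.4] 0.3 [0.0001 0.0001 0.    ]
1.67 10.56 [ 0.3  0.  -1.1] -0.0 [ 0.0001  0.0001 -0.    ]
1.7 10.81 [-0.5  1.7 -1.4] -1.8 [ 0.0001  0.0004 -0.    ]
1.73 11.06 [ 0.4  1.6 -2.2] -1.5 [ 0.0001  0.0002 -0.    ]
1.76 11.31 [ 1.1  1.4 -1.1] -1.2 [ 0.  0. -0.]
1.79 11.56 [ 0.6  1.2 -0.6] -1.0 [ 0.0001 -0.     -0.    ]
1.82 11.81 [ 0.3  1.3 -1.7] -1.2 [ 0.0001 -0.0001  0.    ]
1.85 12.06 [-0.2  6.  -1.9] -5.8 [-0.0003  0.0016  0.0001]
1.88 12.31 [-0.9 14.  -2. ] -13.6 [-0.0007  0.0037  0.0002]
1.91 12.56 [-3.  22.1 -2.2] -21.9 [-0.0012  0.0057  0.0002]
```

Run:
```python
from bench import *
from h import *
s=state();p=s["ee_pos"].copy();q=s["ee_rot"]
move_l(p+[0.005,.035,0],.15);move_l(p+[.005,.035,.12],.25)
d=get_image("top");f=d["frame"]
cv2.imwrite("pics/v1.png",cv2.resize(f[170:260,220:300],None,fx=6,fy=6,interpolation=2))
print(state()["time"],state()["ee_pos"])
```

```text
13.6667 [0.49502044 0.23792566 0.20375011]
```

View pics/v1.png

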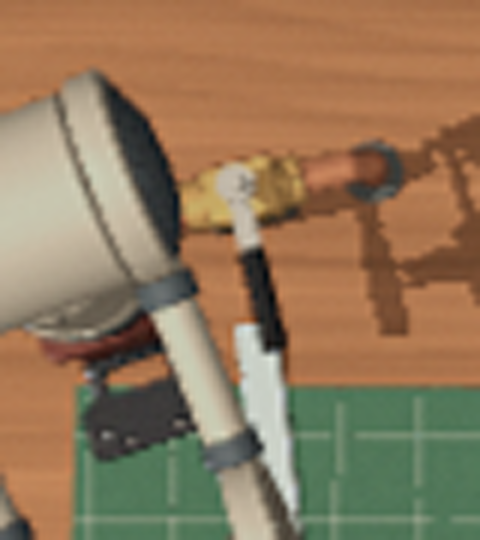

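The valve is square across the pipe and shut: the handle runs from (238,185) to (275,345). Next is the cap.

```bash
cat > cap.py <<'E'
from bench import *
from h import *
c=np.array([.5305,-.2237]);Y=1.85
P=lambda z:np.r_[c,z]
s=state();move_l(s["ee_pos"]+[-.03,0,.04],.25)
gripper_open()
move_to(P(.2),down(Y));print(state()["time"],state()["joint_pos"].round(2))
move_l(P(.088),.12);f0=state()["ft_force"];print("f0",f0)
close();s=state();print("gap",s["finger_gap"],s["finger_force"],(s["ft_force"]-f0).round(1))
if not .05<s["finger_gap"]<.065:raise SystemExit
z=.083;move_l(P(z),.03)
y=Y
for i in range(18):
    s=state();f=s["ft_force"]-f0;print(round(Y-y,2),round(s["time"],2),f.round(1),s["moment"].round(2),s["ee_pos"].round(4))
    if i>1 and (s["ee_pos"][2]<.0838):break
    y-=.08;move_l(P(z),.15,down(y))
E
python3 cap.py
```

```text
17.0917 [-0.46  0.02  1.36  0.    1.76 -0.74]
f0 [ 0.22784337  0.74517639 -0.01504723]
gap 0.05590756028879935 29.999890504404902 [-0.3 -1.2  0.4]
0.0 19.09 [-6.   1.8 13.1] [0.44 0.69 0.04] [ 0.5308 -0.2239  0.086 ]
0.08 19.34 [-3.4  2.5 12.4] [ 0.44  0.36 -0.01] [ 0.5313 -0.2237  0.086 ]
0.16 19.59 [-1.9  0.5 11.5] [ 0.36  0.07 -0.07] [ 0.5317 -0.2238  0.086 ]
0.24 19.84 [-1.7  1.4 11.7] [ 0.34 -0.02  0.06] [ 0.5318 -0.2237  0.086 ]
0.32 20.09 [-1.4  1.6 11.7] [ 0.36 -0.08 -0.02] [ 0.5319 -0.2237  0.0861]
0.4 20.34 [-0.5  1.9 11.1] [ 0.45 -0.12 -0.02] [ 0.532  -0.2237  0.086 ]
0.48 20.59 [-1.   1.5 10.8] [ 0.4  -0.15 -0.01] [ 0.5321 -0.2237  0.086 ]
0.56 20.84 [-0.1  1.2  9.5] [ 0.15 -0.2  -0.04] [ 0.5321 -0.224   0.086 ]
0.64 21.09 [ 1.   1.1 10.8] [ 0.21 -0.22 -0.07] [ 0.5321 -0.224   0.086 ]
0.72 21.34 [ 0.6 -1.7  7.8] [-0.25 -0.3  -0.19] [ 0.532  -0.2246  0.0855]
0.8 21.59 [ 1.6 -2.2  5.5] [-0.31 -0.38 -0.17] [ 0.5318 -0.2246  0.0849]
0.88 21.84 [ 2.8 -2.4  4.1] [-0.38 -0.48  0.03] [ 0.5313 -0.2243  0.084 ]
0.96 22.09 [ 2.8 -2.3  4.2] [-0.41 -0.49 -0.01] [ 0.5309 -0.224   0.0834]
```

```bash
cat > down.py <<'E'
from bench import *
from h import *
c=np.array([.5312,-.2241]);Y=1.85
f0=np.array([.2,.7,0])
for y,z in((.86,.083),(.86,.080),(.86,.077),(.86,.074),(.86,.0715)):
    move_l(np.r_[c,z],.05,down(Y-y));s=state();f=s["ft_force"]-f0
    print(y,z,round(s["time"],2),f.round(1),s["moment"].round(2),s["ee_pos"].round(4),round(s["finger_gap"],4))
    if f[2]>25:break
E
python3 down.py
```

```text
0.86 0.083 22.34 [ 1.2 -4.3  4.7] [-0.49 -0.43  0.  ] [ 0.5314 -0.2244  0.0833] 0.0565
0.86 0.08 22.59 [ 3.7 -4.7  3.2] [-0.68 -0.53 -0.02] [ 0.5314 -0.2244  0.08  ] 0.0562
0.86 0.077 22.84 [ 1.8 -3.6  4.1] [-0.64 -0.47 -0.1 ] [ 0.5314 -0.2244  0.0773] 0.0564
0.86 0.074 23.09 [ 0.  -4.1  8.4] [-0.55 -0.17 -0.1 ] [ 0.5314 -0.2245  0.0751] 0.0565
0.86 0.0715 23.34 [-4.4 -1.6 19. ] [-0.    0.81 -0.06] [ 0.5314 -0.2244  0.075 ] 0.0563
```

Run:
```python
from bench import *
from h import *
hold(.3);s=state();print(s["time"],s["ft_force"],s["moment"],s["ee_pos"])
w=get_image("wrist");a=get_image("scene")
cv2.imwrite("pics/e.png",np.hstack([cv2.resize(w["frame"][80:400,200:520],(400,400)),cv2.resize(a["frame"][200:300,210:310],(400,400),interpolation=2)]))
```

```text
23.6417 [-4.86145474 -0.72145894 17.79188627] [-0.01332423  0.74591647 -0.04458006] [ 0.53141023 -0.2244518   0.07498947]
```

View pics/e.png

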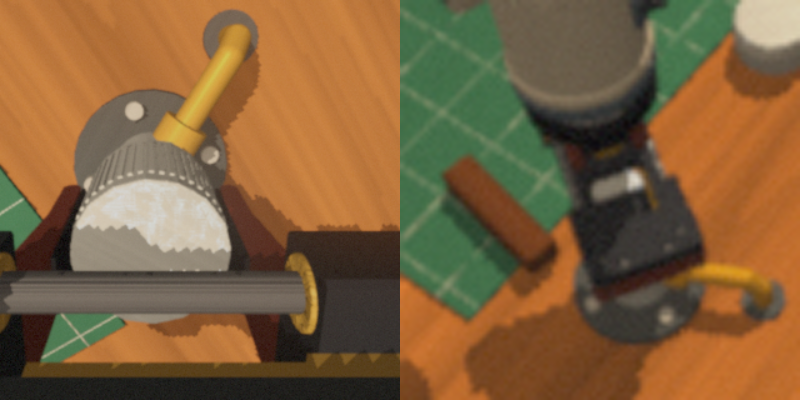

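The cap sits between both fingers, with its top at crop (150,225). I'll measure its top plane from the depth image.

Run:
```python
from bench import *
from h import *
w=get_image("wrist")
P=np.array([deproj(w,u,v) for u in range(272,370,2) for v in range(232,292,2)])
print(np.median(P[:,2]),len(P))
P=P[abs(P[:,2]-.104)<.012]
for _ in range(3):
    A=np.c_[P[:,:2]-P[:,:2].mean(0),np.ones(len(P))];k=np.linalg.lstsq(A,P[:,2],rcond=None)[0];r=P[:,2]-A@k;P=P[abs(r)<2.5*r.std()]
print(len(P),k,r.std(),P.mean(0),np.percentile(P,[2,98],axis=0))
```

```text
0.10281128869744903 1470
1402 [0.00202667 0.00218904 0.10281723] 0.0005579105401512564 [ 0.53621185 -0.2160778   0.10282239] [[ 0.51525995 -0.23495604  0.1016702 ]
 [ 0.55550338 -0.19870946  0.10394338]]
```

The cap top is level and about 13 mm below its start height (depth reads roughly 1 mm low, as it did before). It is fully home and held with about 18 N.

```bash
python3 -c "
from bench import *
print(job_done())"
```

```text
the job is handed in; nothing more can be done
None
```

I swung the valve to its closed stop, turned the cap about 0.86 rad clockwise until it dropped over the pin, and handed the job in with the cap pushed fully home and still gripped; the verdict was not shown.

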